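# Slide the cover plate over the waste opening

## Task

Close the waste opening in the bathroom counter with its square cover plate: press down on the plate's top with the fingertips and slide it, flat on the counter, until it lies centred over the opening and square with the opening's trim. Do not lift or tip the plate, and leave the round coaster and the soap bottle where they stand.

Things in the scene. Friction and masses are not known exactly. Their poses are not given: they have to be found in the camera images.
- cover: The only square plate: loose brushed aluminium, 120 x 120 x 6 mm overall, 0.2 to 0.3 kg, too wide to grasp (a round coaster and narrow strip of the same metal lie about). Felt below: it slides easily. Pressed with 10 to 20 N it follows the fingertips, and turns with them if they are spread 45 mm. Origin: centre of its underside, at z = 0; top at 6 mm; x, y along its sides, z up. Any side may lead.
- opening: The waste opening: a dark round hole 70 mm across in a flush square grey trim, 100 x 100 mm, fixed in the counter; no step, so the plate slides across it, and overlaps it all round when centred. Origin: centre of the hole at the counter's surface (z = 0); x, y along the trim's sides, z up.
- coaster: Bystander: a loose round aluminium coaster, 90 mm in diameter and 6 mm thick, flat on the counter on the other side of the opening from the cover plate. Origin: centre of its underside. To be left alone.
- soap: Bystander: an upright soap bottle of brown glass with a black cap, 64 mm in diameter and 160 mm tall, at the far side beyond the opening. Origin: centre of its underside. To be left alone.
Things that resemble listed ones, but are neither listed nor needed, are in the scene too. What is shaped like the cover but black is not meant.

How it is judged:
By the outcome, as a careful person would: the job done as asked, in the order asked, and still so for the second after the job is handed in, with the robot touching nothing.
It also fails if it takes over 38 s, if anything falls off the work surface, if the arm or the gripper's body presses on something with over 40 N, if the wrist force passes 120 N, or if a joint passes its speed limit or range.

## Robot

A 6-joint arm with a two-finger parallel gripper is mounted at the origin on the work surface. World frame = base frame: x ahead of the robot, y to its left, z up, the work surface at z = 0. Lengths are in m, angles in rad, forces in N, time in s.
With the tool pointing down it reaches from about 0.25 to 0.725 m from the base axis. Payload 4 kg.
Tool frame: the origin (TCP) lies midway between the tips of the shut fingers; the grasp point (between the pads) lies 19 mm behind it; z points along the fingers, y is the line along which they close (so a half turn about z gives the same grasp; the last joint's range is limited). The gripper opens to 85 mm and grips with 20 to 120 N. Pads are 22 mm wide; open, the fingers measure 114 mm over their backs; the gripper's body (76 mm by 85 mm) begins 54 mm behind the grasp point. The pads swing forward as they close: fully open they stand 13 mm farther back than shut.
Start: joints at [1.167, 0.241, 0.005, 1.335, 0, 1.571], TCP at [0.196, 0.46, 0.231] pointing down, gripper open.
Joint ranges: [-2.72, 2.72], [-1.05, 1.87], [-1.09, 1.28], [-1.99, 2.15], [-1.42, 1.44], [-3.14, 3.14]. Speed limits (rad/s): [2.79, 2.79, 3.14, 3.14, 3.14, 3.14].

## Interface

Orientations are given as a unit quaternion [x, y, z, w].
In Python, from workcell import bot, camera, job_done gives the robot as it stands.
- The arm moves only by the tool carry_out, never from a script. Its argument "plan" is a list of rows, each an object of numbers: "dx", "dy", "dz": the shift along the tool's x, y, z in mm; "twist": the turn about the tool's z in degrees; "fingers": the closure, from -1 (fully open) to 1 (shut). In form: [{"dx": .., "dy": .., "dz": .., "twist": .., "fingers": ..}, ...]. A call has exactly 5 rows; each row is the pose to reach, as a shift and turn from the pose commanded when the call began, along the tool's axes at that moment; what a row does not reach only later rows make up. A row lasts 1/12 s, in which the tool goes at most 41.7 mm and 7.16 degrees, less where a joint would pass 70% of its speed; a pose out of reach is approached as far as the arm can. A call with a gripper value outside its range is refused whole. The fingers move at their own pace and stop on an object; the grip force is fixed at half the most. Time passes only in rows, so rows that repeat a pose let the fingers close, or fill a call up. It gives the time, the measured TCP pose, the force, the opening and the grip force at its end, in the units of the state.
- bot.get_obs(): the state, without advancing time (a new reading comes with each control period).
- camera(name): name is "scene" or "top"; returns a dict with "image" (400x640x3 uint8, red, green, blue), "intrinsics" (3x3 intrinsics, pixels), "eye" and "attitude" of the camera in the world. Camera axes: x right, y down, z forward; pixel columns grow to the right and rows downward; lengths in m; the calibration is good to about 2 mm. A picture is of the moment at which its call begins. There is no depth.
- job_done(): hands the job in; it is judged then, once.
The state is a dict: "clock": time; "joint_pos": joint angles; "joint_vel": joint speeds; "tau": joint torques, N m; "eef_pos": TCP position; "tool_rot": TCP orientation; "ft_force": force on the tool from outside, world axes, zero at the start; "ft_torque": the same for the moment, N m; "grip_width": finger opening in m; "grasp_force": force on a finger pad.
Only numpy, scipy, OpenCV 4.12 (cv2) and the standard library are available. Lean on these libraries where they do the work, as an engineer would, in place of code of your own. Each camera call takes 0.05 s, during which the arm holds its last target. There are 200 camera calls.

## Working session

There is one attempt and no reset: what is moved stays moved. The work goes in short steps, Python scripts to look and compute and a tool call to move; the robot and the scene stay as the last step left them, time stands still between calls to the robot, and variables do not carry over. Pictures are saved under pics/ and viewed, at most 10 in all, crops included, and the job is handed in when it is done.

Besides the shell and the picture viewer there is one more tool, called after "Emit:" as a command line: name --argument value ..., lists and objects as JSON in quotes. carry_out: Moves the arm, as the interface text tells. Its arguments: {"type":"object","properties":{"plan":{"type":"array","items":{"type":"object","properties":{"dx":{"type":"number"},"dy":{"type":"number"},"dz":{"type":"number"},"twist":{"type":"number"},"fingers":{"type":"number"}}}}},"required":["plan"]}

```bash
mkdir -p pics; cat > h.py <<'E'
import numpy as np, cv2
from workcell import bot, camera, job_done
from scipy.spatial.transform import Rotation as R
def snap(n,f):
    c=camera(n); cv2.imwrite('pics/'+f,c['image'][:,:,::-1]); 
    np.savez('cal_'+n,K=c['intrinsics'],e=c['eye'],a=np.array(c['attitude'])); return c
def w(n,uv,z=0.):
    d=np.load('cal_'+n+'.npz'); a=d['a']; M=R.from_quat(a).as_matrix() if a.size==4 else a
    uv=np.atleast_2d(np.array(uv,float)); r=(M@np.linalg.inv(d['K'])@np.c_[uv,np.ones(len(uv))].T).T
    return (d['e']+r*((z-d['e'][2])/r[:,2])[:,None])[:,:2]
E
python3 - <<'E'
from h import *
for n in('top','scene'):
    c=snap(n,n+'0.png'); print(c['eye'],c['attitude'])
print(bot.get_obs())
E
```

```text
[0.33282056 0.00147259 1.30816268] [ 0.71080827 -0.6997852   0.04310098 -0.05652052]
[ 1.03625212 -0.4513161   0.92353344] [ 0.86492016  0.38459033 -0.13069257 -0.29482682]
{'clock': 0.1, 'joint_pos': array([1.16705448e+00, 2.41358517e-01, 3.87501012e-03, 1.33519688e+00,
       1.51048088e-05, 1.57077107e+00]), 'joint_vel': array([ 0.00116195, -0.00243163,  0.00528704,  0.00106944, -0.00018717,
       -0.00120525]), 'tau': array([-1.75565210e-04, -3.73137045e+01,  2.53009719e+01,  1.08551251e-02,
       -4.44045133e-05, -1.90670852e-05]), 'eef_pos': array([0.19620806, 0.45928844, 0.23049768]), 'tool_rot': array([ 2.00490154e-01,  9.79695264e-01, -9.21382821e-04, -1.96289987e-04]), 'ft_force': array([0.10547619, 0.52927103, 0.25714095]), 'ft_torque': array([ 0.01365989,  0.04773804, -0.01014523]), 'grasp_force': 0.0, 'grip_width': 0.08554862933009884}
```

View pics/top0.png

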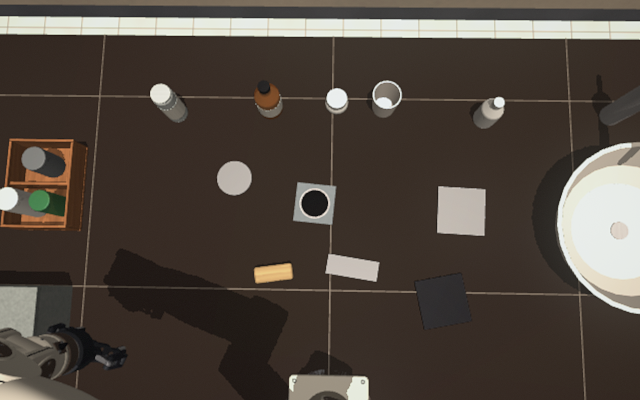

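View pics/scene0.png

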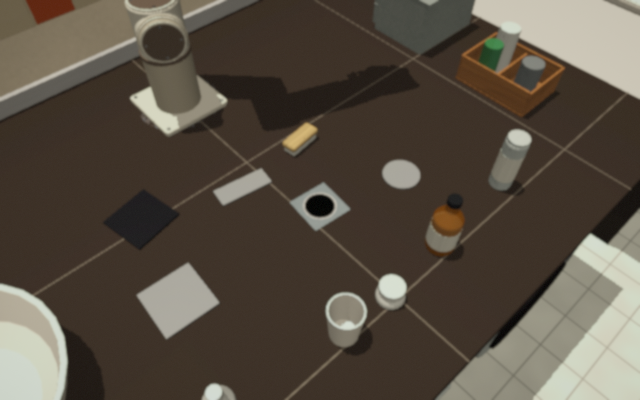

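Candidates in the top view are the light square plate (461,211), black square (443,301), strip (353,268) and round coaster (234,178). Only the light square plate fits "square brushed aluminium", and the trim is at (315,203). I'll confirm in one crop and measure there.

```bash
cat >> h.py <<'E'
def sq(n,img,box,z,lo,hi):
    x0,y0,x1,y1=box; hsv=img[y0:y1,x0:x1].astype(int).mean(2)
    m=((hsv>lo)&(hsv<hi)).astype(np.uint8)
    c=max(cv2.findContours(m,0,1)[0],key=cv2.contourArea)
    h=cv2.convexHull(c)[:,0]+[x0,y0]
    p=w(n,h,z)
    r=cv2.minAreaRect((p*1000).astype(np.float32)); return r
E
python3 - <<'E'
from h import *
i=cv2.imread('pics/top0.png')
cv2.imwrite('pics/crop0.png',cv2.resize(i[170:250,285:495],None,fx=3.8,fy=3.8,interpolation=cv2.INTER_CUBIC))
print(w('top',[[461,211],[315,203],[234,178]]), i[203,300],i[211,461],i[230,400])
print(sq('top',i,(425,175,500,250),.006,90,256)); print(sq('top',i,(285,175,345,232),0,75,256))
s=cv2.imread('pics/scene0.png')
print(s[300,178],s[206,300],s[250,250])
print(sq('scene',s,(130,255,225,340),.006,90,256)); print(sq('scene',s,(285,180,355,232),0,85,256))
E
```

```text
[[ 0.50289378 -0.3292868 ]
 [ 0.51812886  0.04299785]
 [ 0.58051661  0.25408833]] [195 204 212] [176 185 192] [38 46 57]
((503.5799255371094, -327.9721374511719), (121.23087310791016, 121.31086730957031), 87.24671173095703)
((523.0916137695312, 44.32648468017578), (102.36077117919922, 144.7740478515625), 84.8535385131836)
[159 169 172] [148 156 150] [42 52 63]
((505.0159606933594, -331.9029846191406), (123.17008209228516, 123.97852325439453), 87.29515838623047)
((523.1903686523438, 41.005706787109375), (103.6762466430664, 117.82257080078125), 84.72461700439453)
```

View pics/crop0.png

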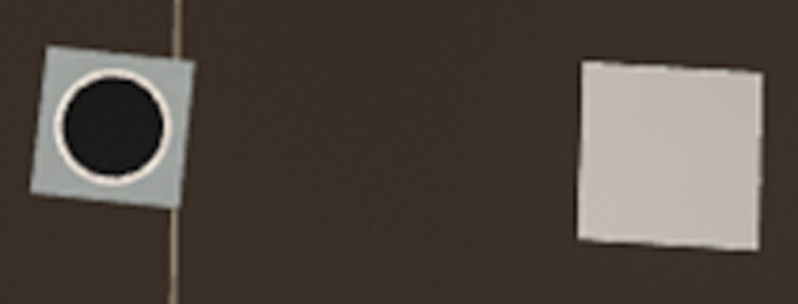

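The crop confirms it: plain square metal plate at right, trim with the hole at left, trim corners at crop px (48,46),(195,61),(180,209),(31,192).

```bash
cat >> h.py <<'E'
def tool(d,q=None):
    "world xyz (m) -> tool axes mm"
    q=bot.get_obs()['tool_rot'] if q is None else q
    return np.round(R.from_quat(q).inv().apply(d)*1000,1)
E
python3 - <<'E'
from h import *
p=(np.array([[48,46],[195,61],[180,209],[31,192]])+.5)/3.8-.5+[285,170]
P=w('top',p); print(P,P.mean(0),cv2.minAreaRect((P*1000).astype(np.float32)))
i=cv2.imread('pics/top0.png').astype(int).mean(2)[185:222,297:333]
m=(i<30).astype(np.uint8); c=max(cv2.findContours(m,0,1)[0],key=cv2.contourArea)
e=cv2.fitEllipse(c); print('hole',e,w('top',[e[0][0]+297,e[0][1]+185]))
o=bot.get_obs(); d=np.array([.5035,-.328,o['eef_pos'][2]])-o['eef_pos']; print(tool(d), R.from_quat(o['tool_rot']).as_matrix().round(4))
E
```

```text
[[ 0.5729148   0.08983159]
 [ 0.56394378 -0.01013654]
 [ 0.4630779  -0.001368  ]
 [ 0.47304013  0.09894473]] [0.51824415 0.04431795] ((518.0031127929688, 44.306453704833984), (100.8016586303711, 101.24588775634766), 84.87208557128906)
hole ((17.234703063964844, 17.936508178710938), (24.146175384521484, 24.538297653198242), 76.69114685058594) [[0.51826516 0.04496467]]
[-591.9 -603.3    1.1] [[-9.196e-01  3.928e-01 -8.000e-04]
 [ 3.928e-01  9.196e-01 -1.700e-03]
 [ 0.000e+00 -1.900e-03 -1.000e+00]]
```

Emit:
carry_out --plan '[{"dx": -29,"dy": -29.5,"dz": 0,"twist": 0,"fingers": 0},{"dx": -58,"dy": -59,"dz": 0,"twist": 0,"fingers": 0},{"dx": -87,"dy": -88.5,"dz": 0,"twist": 0,"fingers": 0},{"dx": -116,"dy": -118,"dz": 0,"twist": 0,"fingers": 0},{"dx": -145,"dy": -147.5,"dz": 0,"twist": 0,"fingers": 0}]'

```text
clock: 0.52
eef_pos: [0.2717, 0.2653, 0.2309]
tool_rot: [0.2, 0.98, -0.0, -0.0]
ft_force: [1.3, 0.1, 0.1]
grip_width: 0.0426
grasp_force: 0.0
```

Emit:
carry_out --plan '[{"dx": -29,"dy": -29.5,"dz": 0,"twist": 0,"fingers": 0},{"dx": -58,"dy": -59,"dz": 0,"twist": 0,"fingers": 0},{"dx": -87,"dy": -88.5,"dz": 0,"twist": 0,"fingers": 0},{"dx": -116,"dy": -118,"dz": 0,"twist": 0,"fingers": 0},{"dx": -145,"dy": -147.5,"dz": 0,"twist": 0,"fingers": 0}]'

```text
clock: 0.93
eef_pos: [0.3471, 0.0726, 0.2313]
tool_rot: [0.2, 0.98, 0.0, 0.0]
ft_force: [2.1, 0.1, -0.3]
grip_width: 0.043
grasp_force: 0.0
```

Emit:
carry_out --plan '[{"dx": -29,"dy": -29.5,"dz": 0,"twist": 0,"fingers": 0},{"dx": -58,"dy": -59,"dz": 0,"twist": 0,"fingers": 0},{"dx": -87,"dy": -88.5,"dz": 0,"twist": 0,"fingers": 0},{"dx": -116,"dy": -118,"dz": 0,"twist": 0,"fingers": 0},{"dx": -145,"dy": -147.5,"dz": 0,"twist": 0,"fingers": 0}]'

```text
clock: 1.35
eef_pos: [0.4226, -0.1202, 0.2311]
tool_rot: [0.201, 0.98, 0.0, -0.0]
ft_force: [1.6, 1.0, -0.1]
grip_width: 0.0431
grasp_force: 0.0
```

Emit:
carry_out --plan '[{"dx": -29,"dy": -29.5,"dz": 0,"twist": 0,"fingers": 0},{"dx": -58,"dy": -59,"dz": 0,"twist": 0,"fingers": 0},{"dx": -87,"dy": -88.5,"dz": 0,"twist": 0,"fingers": 0},{"dx": -116,"dy": -118,"dz": 0,"twist": 0,"fingers": 0},{"dx": -145,"dy": -147.5,"dz": 0,"twist": 0,"fingers": 0}]'

```text
clock: 1.77
eef_pos: [0.498, -0.3126, 0.2306]
tool_rot: [0.201, 0.98, 0.0, -0.0]
ft_force: [1.8, 1.7, 0.5]
grip_width: 0.0424
grasp_force: 0.0
```

Emit:
carry_out --plan '[{"dx": -11,"dy": -12,"dz": 25,"twist": 0,"fingers": 0},{"dx": -11,"dy": -12,"dz": 65,"twist": 0,"fingers": 0},{"dx": -11,"dy": -12,"dz": 105,"twist": 0,"fingers": 0},{"dx": -11,"dy": -12,"dz": 140,"twist": 0,"fingers": 0},{"dx": -11,"dy": -12,"dz": 170,"twist": 0,"fingers": 0}]'

```text
clock: 2.18
eef_pos: [0.5017, -0.3253, 0.0577]
tool_rot: [0.201, 0.98, 0.001, -0.002]
ft_force: [0.3, 0.3, -0.3]
grip_width: 0.0425
grasp_force: 0.0
```

Emit:
carry_out --plan '[{"dx": 0,"dy": 0,"dz": 15,"twist": 0,"fingers": 0},{"dx": 0,"dy": 0,"dz": 25,"twist": 0,"fingers": 0},{"dx": 0,"dy": 0,"dz": 35,"twist": 0,"fingers": 0},{"dx": 0,"dy": 0,"dz": 43,"twist": 0,"fingers": 0},{"dx": 0,"dy": 0,"dz": 46,"twist": 0,"fingers": 0}]'

```text
clock: 2.6
eef_pos: [0.5035, -0.326, 0.0148]
tool_rot: [0.2, 0.98, 0.0, -0.0]
ft_force: [-1.2, -0.0, -0.3]
grip_width: 0.0428
grasp_force: 0.0
```

Emit:
carry_out --plan '[{"dx": 0,"dy": -1.5,"dz": 3,"twist": 0,"fingers": 0},{"dx": 0,"dy": -1.5,"dz": 6,"twist": 0,"fingers": 0},{"dx": 0,"dy": -1.5,"dz": 8,"twist": 0,"fingers": 0},{"dx": 0,"dy": -1.5,"dz": 8.5,"twist": 0,"fingers": 0},{"dx": 0,"dy": -1.5,"dz": 8.5,"twist": 0,"fingers": 0}]'

```text
clock: 3.02
eef_pos: [0.503, -0.3275, 0.0072]
tool_rot: [0.201, 0.98, -0.0, 0.0]
ft_force: [-1.0, -1.2, -0.0]
grip_width: 0.0426
grasp_force: 0.0
```

Emit:
carry_out --plan '[{"dx": 0,"dy": 0,"dz": 0.5,"twist": 0,"fingers": 0},{"dx": 0,"dy": 0,"dz": 1,"twist": 0,"fingers": 0},{"dx": 0,"dy": 0,"dz": 1.5,"twist": 0,"fingers": 0},{"dx": 0,"dy": 0,"dz": 1.5,"twist": 0,"fingers": 0},{"dx": 0,"dy": 0,"dz": 1.5,"twist": 0,"fingers": 0}]'

```text
clock: 3.43
eef_pos: [0.5028, -0.3274, 0.0053]
tool_rot: [0.2, 0.98, 0.0, -0.0]
ft_force: [-0.8, -0.2, 1.0]
grip_width: 0.0428
grasp_force: 0.0
```

Emit:
carry_out --plan '[{"dx": 0,"dy": 0,"dz": 0.5,"twist": 0,"fingers": 0},{"dx": 0,"dy": 0,"dz": 1,"twist": 0,"fingers": 0},{"dx": 0,"dy": 0,"dz": 1.5,"twist": 0,"fingers": 0},{"dx": 0,"dy": 0,"dz": 1.5,"twist": 0,"fingers": 0},{"dx": 0,"dy": 0,"dz": 1.5,"twist": 0,"fingers": 0}]'

```text
clock: 3.85
eef_pos: [0.5028, -0.3274, 0.0042]
tool_rot: [0.201, 0.98, -0.0, 0.0]
ft_force: [-1.2, 0.8, 3.7]
grip_width: 0.0426
grasp_force: 2.1
```

Emit:
carry_out --plan '[{"dx": 0,"dy": 0,"dz": 0.3,"twist": 0,"fingers": 0},{"dx": 0,"dy": 0,"dz": 0.6,"twist": 0,"fingers": 0},{"dx": 0,"dy": 0,"dz": 1,"twist": 0,"fingers": 0},{"dx": 0,"dy": 0,"dz": 1,"twist": 0,"fingers": 0},{"dx": 0,"dy": 0,"dz": 1,"twist": 0,"fingers": 0}]'

```text
clock: 4.27
eef_pos: [0.5031, -0.3276, 0.0042]
tool_rot: [0.201, 0.98, -0.0, 0.001]
ft_force: [-2.8, 1.9, 9.8]
grip_width: 0.0424
grasp_force: 4.7
```

Emit:
carry_out --plan '[{"dx": 0,"dy": 0,"dz": 0.5,"twist": 0,"fingers": 0},{"dx": 0,"dy": 0,"dz": 0.8,"twist": 0,"fingers": 0},{"dx": 0.7,"dy": 1.9,"dz": 0.8,"twist": 0,"fingers": 0},{"dx": 2.1,"dy": 5.6,"dz": 0.8,"twist": 0,"fingers": 0},{"dx": 4.3,"dy": 11.2,"dz": 0.8,"twist": 0,"fingers": 0}]'

```text
clock: 4.68
eef_pos: [0.5053, -0.318, 0.0043]
tool_rot: [0.201, 0.98, -0.002, 0.003]
ft_force: [0.2, -3.0, 7.9]
grip_width: 0.043
grasp_force: 4.1
```

Emit:
carry_out --plan '[{"dx": 3.5,"dy": 9.3,"dz": 0,"twist": 0.2,"fingers": 0},{"dx": 7.1,"dy": 18.7,"dz": 0,"twist": 0.4,"fingers": 0},{"dx": 10.7,"dy": 28,"dz": 0,"twist": 0.6,"fingers": 0},{"dx": 13,"dy": 34,"dz": 0,"twist": 0.8,"fingers": 0},{"dx": 14.3,"dy": 37.4,"dz": 0,"twist": 0.8,"fingers": 0}]'

```text
clock: 5.1
eef_pos: [0.507, -0.2768, 0.0042]
tool_rot: [0.207, 0.978, -0.002, 0.003]
ft_force: [0.0, -3.6, 8.2]
grip_width: 0.0426
grasp_force: 4.1
```

```bash
python3 - <<'E'
from h import *
c=snap('top','t1.png'); snap('scene','s1.png'); print(bot.get_obs()['eef_pos'],bot.get_obs()['ft_force'])
E
```

```text
[ 0.5070838  -0.27626137  0.0041943 ] [ 0.67956931 -0.02990088  8.77229844]
```

View pics/t1.png

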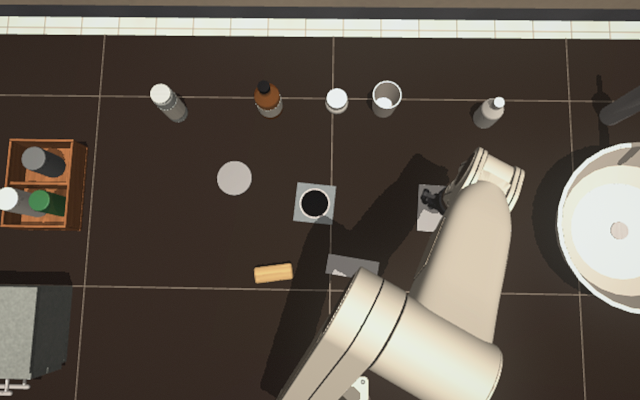

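Plate's left edge moved from px 438 to 418, so it follows the fingertips; pressing slightly harder and continuing.

Emit:
carry_out --plan '[{"dx": 0,"dy": 0,"dz": 0.6,"twist": 0,"fingers": 0},{"dx": 1.5,"dy": 3.7,"dz": 0.9,"twist": 0,"fingers": 0},{"dx": 4.5,"dy": 11.2,"dz": 0.9,"twist": 0,"fingers": 0},{"dx": 8.3,"dy": 20.5,"dz": 0.9,"twist": 0,"fingers": 0},{"dx": 12.1,"dy": 29.8,"dz": 0.9,"twist": 0,"fingers": 0}]'

```text
clock: 5.62
eef_pos: [0.5091, -0.246, 0.0042]
tool_rot: [0.208, 0.978, -0.002, 0.004]
ft_force: [-1.1, -3.4, 11.7]
grip_width: 0.0426
grasp_force: 5.9
```

Emit:
carry_out --plan '[{"dx": 3.8,"dy": 9.3,"dz": 0,"twist": 0,"fingers": 0},{"dx": 7.6,"dy": 18.6,"dz": 0,"twist": 0,"fingers": 0},{"dx": 11.3,"dy": 27.9,"dz": 0,"twist": 0,"fingers": 0},{"dx": 15.1,"dy": 37.3,"dz": 0,"twist": 0,"fingers": 0},{"dx": 18.9,"dy": 46.6,"dz": 0,"twist": 0,"fingers": 0}]'

```text
clock: 6.03
eef_pos: [0.511, -0.1952, 0.0042]
tool_rot: [0.208, 0.978, -0.002, 0.004]
ft_force: [-0.4, -3.7, 12.3]
grip_width: 0.0428
grasp_force: 6.2
```

Emit:
carry_out --plan '[{"dx": 3.8,"dy": 9.3,"dz": 0,"twist": 0,"fingers": 0},{"dx": 7.6,"dy": 18.6,"dz": 0,"twist": 0,"fingers": 0},{"dx": 11.3,"dy": 27.9,"dz": 0,"twist": 0,"fingers": 0},{"dx": 15.1,"dy": 37.3,"dz": 0,"twist": 0,"fingers": 0},{"dx": 18.9,"dy": 46.6,"dz": 0,"twist": 0,"fingers": 0}]'

```text
clock: 6.45
eef_pos: [0.5128, -0.1447, 0.0041]
tool_rot: [0.208, 0.978, -0.002, 0.004]
ft_force: [0.3, -4.1, 13.1]
grip_width: 0.0428
grasp_force: 6.6
```

Emit:
carry_out --plan '[{"dx": 3.8,"dy": 9.3,"dz": 0,"twist": 0,"fingers": 0},{"dx": 7.6,"dy": 18.6,"dz": 0,"twist": 0,"fingers": 0},{"dx": 11.3,"dy": 27.9,"dz": 0,"twist": 0,"fingers": 0},{"dx": 15.1,"dy": 37.3,"dz": 0,"twist": 0,"fingers": 0},{"dx": 18.9,"dy": 46.6,"dz": 0,"twist": 0,"fingers": 0}]'

```text
clock: 6.87
eef_pos: [0.5146, -0.0942, 0.0041]
tool_rot: [0.208, 0.978, -0.001, 0.004]
ft_force: [-0.3, -3.9, 14.3]
grip_width: 0.0428
grasp_force: 6.9
```

Emit:
carry_out --plan '[{"dx": 3.8,"dy": 9.3,"dz": 0,"twist": 0,"fingers": 0},{"dx": 7.6,"dy": 18.6,"dz": 0,"twist": 0,"fingers": 0},{"dx": 11.3,"dy": 27.9,"dz": 0,"twist": 0,"fingers": 0},{"dx": 15.1,"dy": 37.3,"dz": 0,"twist": 0,"fingers": 0},{"dx": 18.9,"dy": 46.6,"dz": 0,"twist": 0,"fingers": 0}]'

```text
clock: 7.28
eef_pos: [0.5162, -0.0437, 0.0041]
tool_rot: [0.208, 0.978, -0.001, 0.004]
ft_force: [-0.2, -3.8, 14.7]
grip_width: 0.0423
grasp_force: 7.2
```

Emit:
carry_out --plan '[{"dx": 3.8,"dy": 9.3,"dz": 0,"twist": 0,"fingers": 0},{"dx": 7.6,"dy": 18.6,"dz": 0,"twist": 0,"fingers": 0},{"dx": 11.3,"dy": 27.9,"dz": 0,"twist": 0,"fingers": 0},{"dx": 15.1,"dy": 37.3,"dz": 0,"twist": 0,"fingers": 0},{"dx": 16.6,"dy": 41,"dz": 0,"twist": 0,"fingers": 0}]'

```text
clock: 7.7
eef_pos: [0.5177, 0.0014, 0.0041]
tool_rot: [0.207, 0.978, -0.001, 0.004]
ft_force: [0.5, -4.5, 16.0]
grip_width: 0.0428
grasp_force: 7.5
```

```bash
python3 - <<'E'
from h import *
c=snap('top','t2.png'); s=snap('scene','s2.png'); o=bot.get_obs(); print(o['eef_pos'],o['ft_force'],o['tool_rot'])
i=cv2.imread('pics/t2.png')[160:250,260:380]; j=cv2.imread('pics/s2.png')[150:280,220:393]
cv2.imwrite('pics/c2.png',np.hstack([cv2.resize(i,(400,300),interpolation=2),cv2.resize(j,(400,300),interpolation=2)]))
E
```

```text
[0.51768915 0.00194817 0.00415278] [ 0.14641925 -0.84312088 15.65818292] [2.07127383e-01 9.78305021e-01 8.64388952e-05 4.18634671e-03]
```

View pics/c2.png

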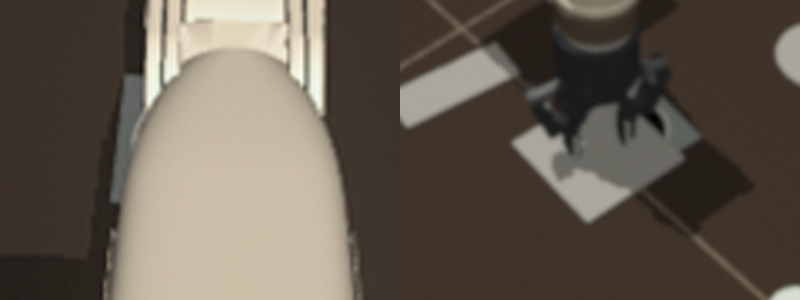

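Scene crop: plate flat, trailing corner still short of the trim's far corner and hole partly showing, about 43 mm to go.

Emit:
carry_out --plan '[{"dx": 3.8,"dy": 8.4,"dz": 0,"twist": 0.4,"fingers": 0},{"dx": 7.5,"dy": 16.8,"dz": 0,"twist": 0.8,"fingers": 0},{"dx": 11.2,"dy": 25.2,"dz": 0,"twist": 1.2,"fingers": 0},{"dx": 14.8,"dy": 33.4,"dz": 0,"twist": 1.6,"fingers": 0},{"dx": 17.5,"dy": 39.4,"dz": 0,"twist": 1.6,"fingers": 0}]'

```text
clock: 8.22
eef_pos: [0.5177, 0.0443, 0.0041]
tool_rot: [0.222, 0.975, -0.001, 0.004]
ft_force: [-0.5, -5.0, 14.8]
grip_width: 0.0428
grasp_force: 7.7
```

Emit:
carry_out --plan '[{"dx": 0,"dy": 0,"dz": 0,"twist": 0,"fingers": 0},{"dx": 0,"dy": 0,"dz": 0,"twist": 0,"fingers": 0},{"dx": 0,"dy": 0,"dz": 0,"twist": 0,"fingers": 0},{"dx": 0,"dy": 0,"dz": 0,"twist": 0,"fingers": 0},{"dx": 0,"dy": 0,"dz": 0,"twist": 0,"fingers": 0}]'

```text
clock: 8.63
eef_pos: [0.5176, 0.0454, 0.0041]
tool_rot: [0.221, 0.975, 0.001, 0.004]
ft_force: [-0.3, 0.9, 15.3]
grip_width: 0.0427
grasp_force: 7.6
```

```bash
python3 - <<'E'
from h import *
s=snap('scene','s3.png'); o=bot.get_obs(); print(o['eef_pos'],o['ft_force'],o['tool_rot'])
j=cv2.imread('pics/s3.png')[150:260,250:400]
cv2.imwrite('pics/c3.png',cv2.resize(j,(750,550),interpolation=2))
E
```

```text
[0.51760557 0.04540123 0.00416281] [-0.54949807  0.45922326 15.33364823] [0.22093767 0.9752795  0.00103769 0.00391898]
```

View pics/c3.png

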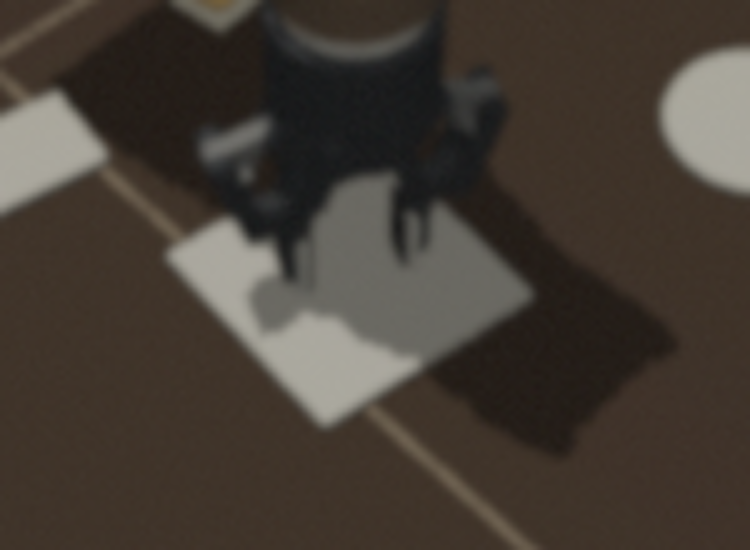

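Plate covers the trim entirely (left/bottom/right corners at crop px (166,257),(325,428),(535,294)). Lifting off and clearing the view to measure precisely.

Emit:
carry_out --plan '[{"dx": 0,"dy": 0,"dz": -1.5,"twist": 0,"fingers": 0},{"dx": 0,"dy": 0,"dz": -4,"twist": 0,"fingers": 0},{"dx": 0,"dy": 0,"dz": -12,"twist": 0,"fingers": 0},{"dx": 0,"dy": 0,"dz": -35,"twist": 0,"fingers": 0},{"dx": 0,"dy": 0,"dz": -70,"twist": 0,"fingers": 0}]'

```text
clock: 9.1
eef_pos: [0.5103, 0.0448, 0.0687]
tool_rot: [0.221, 0.975, -0.001, -0.004]
ft_force: [0.0, -1.1, -0.3]
grip_width: 0.043
grasp_force: 0.0
```

Emit:
carry_out --plan '[{"dx": -14,"dy": -32,"dz": -10,"twist": 0,"fingers": 0},{"dx": -28,"dy": -65,"dz": -20,"twist": 0,"fingers": 0},{"dx": -42,"dy": -97,"dz": -30,"twist": 0,"fingers": 0},{"dx": -56,"dy": -130,"dz": -35,"twist": 0,"fingers": 0},{"dx": -70,"dy": -162,"dz": -40,"twist": 0,"fingers": 0}]'

```text
clock: 9.52
eef_pos: [0.5068, -0.1327, 0.1119]
tool_rot: [0.221, 0.975, -0.0, 0.0]
ft_force: [0.8, -0.3, 1.2]
grip_width: 0.0429
grasp_force: 0.0
```

Emit:
carry_out --plan '[{"dx": -14,"dy": -35,"dz": 0,"twist": 0,"fingers": 0},{"dx": -28,"dy": -70,"dz": 0,"twist": 0,"fingers": 0},{"dx": -35,"dy": -90,"dz": 0,"twist": 0,"fingers": 0},{"dx": -35,"dy": -90,"dz": 0,"twist": 0,"fingers": 0},{"dx": -35,"dy": -90,"dz": 0,"twist": 0,"fingers": 0}]'

```text
clock: 9.93
eef_pos: [0.4992, -0.2286, 0.1108]
tool_rot: [0.222, 0.975, 0.0, -0.001]
ft_force: [-0.4, -0.0, -0.3]
grip_width: 0.0426
grasp_force: 0.0
```

```bash
python3 - <<'E'
from h import *
snap('top','t4.png'); snap('scene','s4.png')
t=cv2.imread('pics/t4.png'); s=cv2.imread('pics/s4.png'); s0=cv2.imread('pics/scene0.png')
print(sq('top',t,(280,170,350,240),.006,110,256)); print(sq('scene',s,(272,170,362,240),.006,110,256))
f=lambda i:cv2.resize(i,(400,300),interpolation=2)
cv2.imwrite('pics/c4.png',np.vstack([np.hstack([f(t[158:248,255:375]),f(s[170:239,275:367])]),np.hstack([f(cv2.imread('pics/top0.png')[158:248,255:375]),f(s0[170:239,275:367])])]))
E
```

```text
((504.2262268066406, 45.0675048828125), (120.58268737792969, 148.73202514648438), 85.04473114013672)
((519.7474975585938, 40.1309700012207), (121.83440399169922, 122.09516906738281), 85.2437515258789)
```

View pics/c4.png

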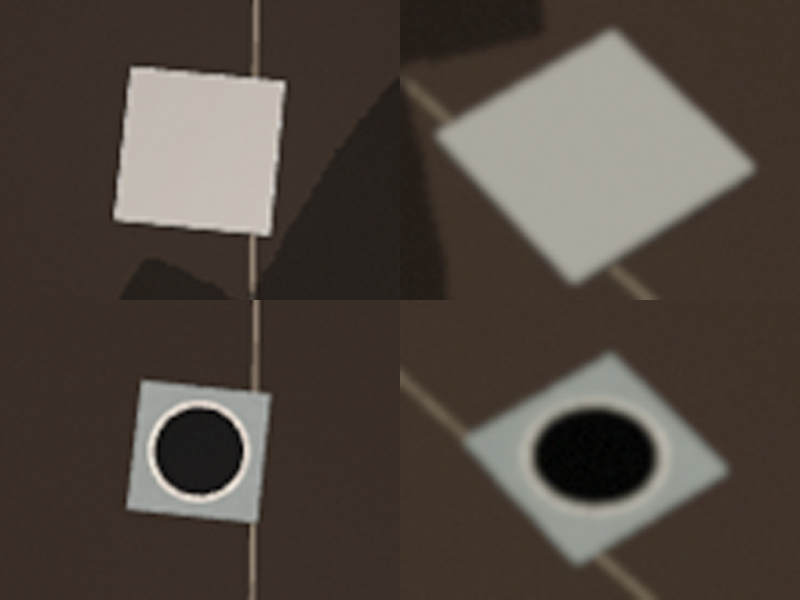

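Both views show the plate squarely over the trim with no trim visible. Now getting exact offsets with the grout line removed.

```bash
python3 - <<'E'
from h import *
def sq2(n,f,box,z,lo):
    x0,y0,x1,y1=box; k=4
    g=cv2.resize(cv2.imread('pics/'+f)[y0:y1,x0:x1],None,fx=k,fy=k,interpolation=cv2.INTER_CUBIC).astype(int).mean(2)
    m=(g>lo).astype(np.uint8)
    c=max(cv2.findContours(m,0,1)[0],key=cv2.contourArea)
    m=np.zeros_like(m); cv2.drawContours(m,[c],-1,1,-1)
    m=cv2.morphologyEx(m,cv2.MORPH_OPEN,np.ones((21,21)))
    c=cv2.findContours(m,0,1)[0][0][:,0]
    p=w(n,(c+.5)/k-.5+[x0,y0],z)
    h=cv2.convexHull((p*1000).astype(np.float32)); M=cv2.moments(h); r=cv2.minAreaRect(h)
    print(n,f,np.round(r[0],1),np.round(r[1],1),round(r[2],2),'centroid',round(M['m10']/M['m00'],1),round(M['m01']/M['m00'],1))
for b,f,z in(((280,170,350,240),'t4.png',.006),((280,170,350,240),'top0.png',0)): sq2('top',f,b,z,115)
for b,f,z in(((272,170,362,240),'s4.png',.006),((272,170,362,240),'scene0.png',0)): sq2('scene',f,b,z,100)
E
```

```text
top t4.png [518.2  44.2] [120.7 121.2] 85.15 centroid 518.2 44.1
top top0.png [518.4  45.1] [100.5 100.3] 84.97 centroid 518.4 45.0
scene s4.png [519.1  40.4] [123.8 125.4] 85.18 centroid 519.6 40.1
scene scene0.png [519.8  41.8] [102.8 105.3] 84.95 centroid 519.3 41.6
```

The plate is within about 1 mm and 0.2° of the opening in both views, and the robot is clear of everything. I'm handing in.

```bash
python3 -c "from workcell import job_done; print(job_done())"
```

```text
the job is handed in; nothing more can be done
None
```

The cover plate lies flat over the waste opening, centred to about 1 mm and square to about 0.2° by both cameras. The coaster and soap bottle were not touched, and the job was handed in at about 10 s on the robot's clock.

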